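Set out the club's awards display

ROBOT

A 6-joint arm with a two-finger parallel gripper is mounted at the origin on the work surface. World frame = base frame: x ahead of the robot, y to its left, z up, the work surface at z = 0. Lengths are in m, angles in rad, forces in N, time in s.
With the tool pointing down it reaches from about 0.15 to 0.775 m from the base axis. Payload 6.1 kg.
Tool frame: the origin (TCP) lies between the finger pads, 19 mm behind the fingertips; this is the grasp point; z points along the fingers, y is the line along which they close (so a half turn about z gives the same grasp; the last joint's range is limited). The gripper opens to 85 mm and grips with 20 to 120 N. Pads are 22 mm wide; open, the fingers measure 114 mm over their backs; the gripper's body (76 mm by 85 mm) begins 54 mm behind the grasp point. The pads swing forward as they close: fully open they stand 13 mm farther back than shut.
Start: joints at [-1.234, 0.126, -0.04, 1.405, 0, 1.571], TCP at [0.173, -0.495, 0.25] pointing down, gripper open.
Joint ranges: [-2.72, 2.72], [-0.95, 1.95], [-1.27, 1.35], [-1.78, 2.02], [-1.46, 1.47], [-3.14, 3.14]. Speed limits (rad/s): [2.39, 2.39, 3.01, 3.14, 3.14, 3.14].

INTERFACE

Orientations are given as a rotation vector (axis times angle).
In Python, from rig import manip, capture gives the robot as it stands. The module is installed in compiled form; this text tells all that it offers.
- The arm moves only by the tool nudge_tcp, called after "Call:" by a JSON object that holds its "fn" and its "kwargs". Schema: {"type":"object","properties":{"moves":{"type":"string"},"force":{"type":"number"},"only":{"type":"string"},"quiet":{"type":"boolean"},"lines":{"type":"string"}},"required":["moves"],"additionalProperties":false}. moves is a string of 1 to 5 rows, parted by semicolons, with the numbers parted by commas; each row has 7 numbers: dx, dy, dz in m, then a rotation vector rx, ry, rz in rad, then the opening from 0.0 (shut) to 1.0 (fully open); each row is the pose to reach, as a shift and turn from the pose commanded when the call began, along the tool's axes at that moment; what a row does not reach only later rows make up. A row lasts 1/8 s, in which the tool goes at most 0.0625 m and 0.188 rad, less where a joint would pass 70% of its speed; a pose out of reach is approached as far as the arm can. The fingers move at their own pace and stop on an object; force is the grip in N (left out, the last holds). Time passes only in rows, so rows that do not move let the fingers close. The tool returns the time, the measured TCP pose, the force, the opening and the grip force at its end. only (a regular expression) keeps the lines of the reply that match it, lines (a string "A,B") keeps lines A to B, and quiet returns only ok. Input that does not fit is refused with a message, and nothing moves.
- manip.sense(): the state, without advancing time (a new reading comes with each control period).
- capture(name): name is "scene" or "top"; returns a dict with "color" (480x640x3 uint8, red, green, blue), "K" (3x3 intrinsics, pixels), "R" (3x3) and "t" (3): a world point X has camera coordinates R X + t. Camera axes: x right, y down, z forward; pixel columns grow to the right and rows downward; lengths in m; the calibration is good to about 2 mm. A picture is of the moment at which its call begins. There is no depth.
- manip.close_job(): hands the job in; it is judged then, once.
The state is a dict: "clock": time; "joints": joint angles; "joint_velocities": joint speeds; "tau": joint torques, N m; "position": TCP position; "tcp_rot": TCP orientation; "force": force on the tool from outside, world axes, zero at the start; "wrist_torque": the same for the moment, N m; "width": opening from 0.0 (shut) to 1.0 (fully open); "grasp_force": force on a finger pad.
Only numpy, scipy, OpenCV 4.12 (cv2) and the standard library are available. Lean on these libraries where they do the work, as an engineer would, in place of code of your own. Each camera call takes 0.05 s, during which the arm holds its last target. There are 200 camera calls.

TASK

Set out the awards display: stand the two-handled cup in the middle of the tall round riser, the shield award in the middle of the low square riser with its flat face parallel to the display board's long edges, and the ball-topped column award on the board itself, midway between the two risers. Lift the lid of the wooden medal case, lay the medal flat inside and shut the lid fully again. Keep the three standing awards upright throughout.

Things in the scene. Friction and masses are not known exactly. Their poses are not given: they have to be found in the camera images.
- cup: brass two-handled cup trophy, 115 mm tall: round marble foot 58 mm across and 20 mm high, thin stem, cylindrical bowl 52 mm across from 70 to 113 mm above the underside, its top closed. Two small handles stand out 39 mm from the axis along +y and -y, so grip the bowl along x, 90 mm up. Origin: centre of the underside, z up. 0.2 to 0.36 kg; yaw within 0.6 rad at the start
- column: brass column award, 118 mm tall: round marble foot 58 mm across and 20 mm high, round column 24 mm across from 20 to 90 mm height, a ball 36 mm across on top (its centre 100 mm high). Origin: centre of the underside, z up. Grip the ball at its middle, from above. About 0.25 kg
- shield: brass shield award, 110 mm tall: marble foot 36 mm (x) by 66 mm (y) by 20 mm high, above it an upright plate 14 mm thick (x) whose wide part is 60 mm (y) and reaches from 47 to 110 mm height. Origin: centre of the underside, z up, x normal to the flat face. Grip across the plate, along x. About 0.25 kg; yaw within 0.6 rad at the start
- medal: solid round brass medal lying flat, 50 mm across, 10 mm thick, with a paler steel disc inlaid on its face (the white ring of tape lying nearby, 58 mm across with a hole, is not part of the job). Origin: centre of the underside, z up. 0.08 kg
- board: dark wooden display board fixed to the table, 110 mm (x) by 360 mm (y), 12 mm thick. Origin: centre of the underside; its top is at z = 12 mm. Its long edges run along y. The two risers are fixed on it, centred 110 mm from its centre towards +y and -y, which one is at which end varies
- riser_round: tall round wooden riser, a pale drum 90 mm across and 50 mm high, fixed on the board. Origin: centre of its underside, which is on the board's top
- riser_square: low square pale wooden riser, 90 mm by 90 mm and 30 mm high, fixed on the board and square to it. Origin: centre of its underside, which is on the board's top; axes parallel to the board's
- case: dark wooden medal case fixed to the table, 130 mm (x) by 140 mm (y) and 45 mm high without the lid, walls and floor 5 mm thick, to the left or right of the awards. Origin: centre of the underside. The lid's hinge line runs along y at x = +65 mm, z = 45 mm; the lid opens from the robot's side (-x)
- lid (a joint): angle of the case's lid (rad): 0 shut, grows as the front edge swings up and away from the robot, at most 1.9. Starts between 0 and 0.3. The lid (130 mm by 140 mm, 8 mm thick) has a stiff hinge and stays at any angle; about 1.5 N at the bar moves it
- lid_bar (a point): middle of the brass bar on the lid's front edge, 12 mm across and 36 mm long, parallel to the hinge line (along the case's y), held by a stub at its middle. It is 145 mm from the hinge line and 4 mm above the lid's underside. Pinched by its two ends along y, tool pointing down, it pivots between the fingers as the lid swings

How it is judged:
By the outcome, as a careful person would: the job done as asked, in the order asked, and still so for the second after the job is handed in, with the robot touching nothing.
It also fails if it takes over 134 s, if anything falls off the work surface, if the arm or the gripper's body presses on something with over 40 N, if the wrist force passes 120 N, or if a joint passes its speed limit or range.

## Working session

There is one attempt and no reset: what is moved stays moved. The work goes in short steps, Python scripts to look and compute and a tool call to move; the robot and the scene stay as the last step left them, time stands still between calls to the robot, and variables do not carry over. Pictures are saved under pics/ and viewed, at most 18 in all, crops included, and the job is handed in when it is done.

```bash
mkdir -p pics; python3 - <<'E'
from rig import manip,capture
import cv2,numpy as np
for n in("scene","top"):
    c=capture(n);cv2.imwrite(f"pics/{n}0.png",c["color"][:,:,::-1]);np.savez(n+"0.npz",**c)
    print(n,c["K"].tolist(),np.round(c["R"],3).tolist(),np.round(c["t"],3).tolist(),(-c["R"].T@c["t"]).round(3))
print(manip.sense())
E
```

```text
scene [[522.4090450071824, 0.0, 323.82210463063103], [0.0, 522.4090450071824, 229.1742971880072], [0.0, 0.0, 1.0]] [[-0.049, 0.999, -0.017], [0.791, 0.028, -0.611], [-0.61, -0.044, -0.791]] [0.023, -0.387, 1.269] [1.081 0.043 0.767]
top [[601.42795555865, 0.0, 311.5404660326179], [0.0, 601.42795555865, 240.58075961829599], [0.0, 0.0, 1.0]] [[0.026, -0.999, 0.022], [-0.989, -0.029, -0.145], [0.145, -0.018, -0.989]] [-0.02, 0.522, 1.142] [0.351 0.016 1.206]
{'clock': 0.1, 'joints': array([-1.23399781e+00,  1.26330545e-01, -4.04667840e-02,  1.40540330e+00,
       -6.77399171e-07,  1.57083771e+00]), 'joint_velocities': array([-0.0001505 , -0.001219  ,  0.0031886 ,  0.00080616, -0.00070674,
        0.00031936]), 'tau': array([ 5.65245264e-04, -4.36906278e+01,  3.53602731e+01,  1.37805307e-02,
        3.84350540e-05,  1.32356792e-06]), 'position': array([ 0.1733875 , -0.49519696,  0.24931904]), 'tcp_rot': array([-3.09579882e+00, -5.26248878e-01,  3.70645297e-04]), 'force': array([-0.20609492,  0.02734911, -0.66879496]), 'wrist_torque': array([-0.00873343, -0.04851458,  0.03726984]), 'grasp_force': 0.0, 'width': 1.0042947613993072}
```

View pics/scene0.png

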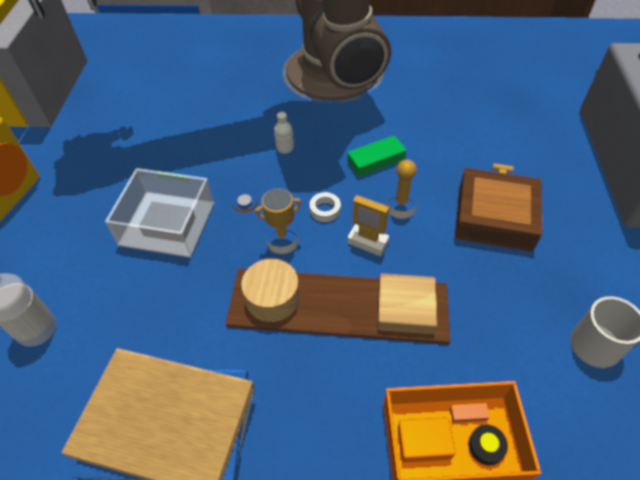

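View pics/top0.png

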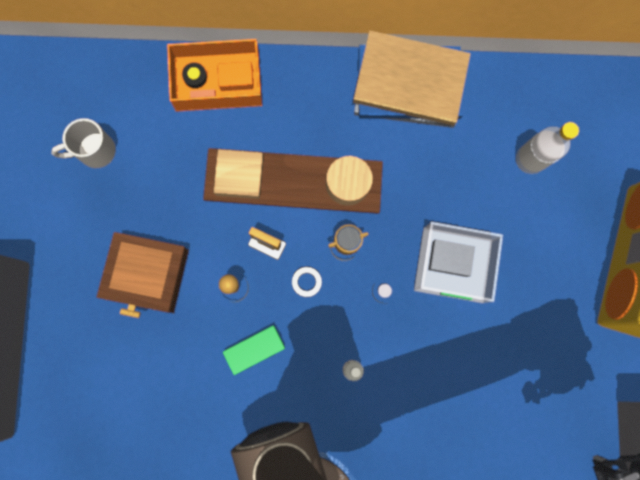

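The scene view shows the round riser at (270,290) and the square one at (408,305). The cup is at (280,215), shield (370,225), column (404,185), case (500,205) and a pale spot at (245,203). I'll enlarge to check the medal and outlines.

```bash
python3 - <<'E'
import cv2,numpy as np
t=cv2.imread("pics/top0.png");s=cv2.imread("pics/scene0.png")
cv2.imwrite("pics/c1.png",cv2.resize(t[140:325,90:410],(800,463),interpolation=cv2.INTER_CUBIC))
cv2.imwrite("pics/c2.png",cv2.resize(s[150:350,220:560],(800,471),interpolation=cv2.INTER_CUBIC))
E
```

```text
(no output)
```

View pics/c1.png

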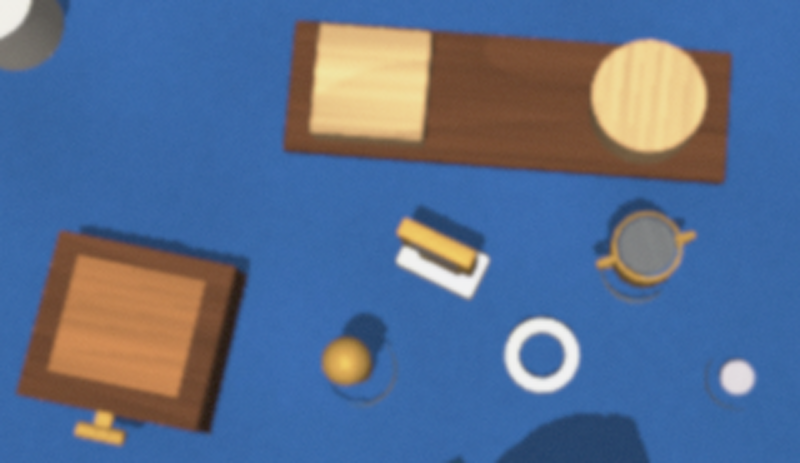

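View pics/c2.png

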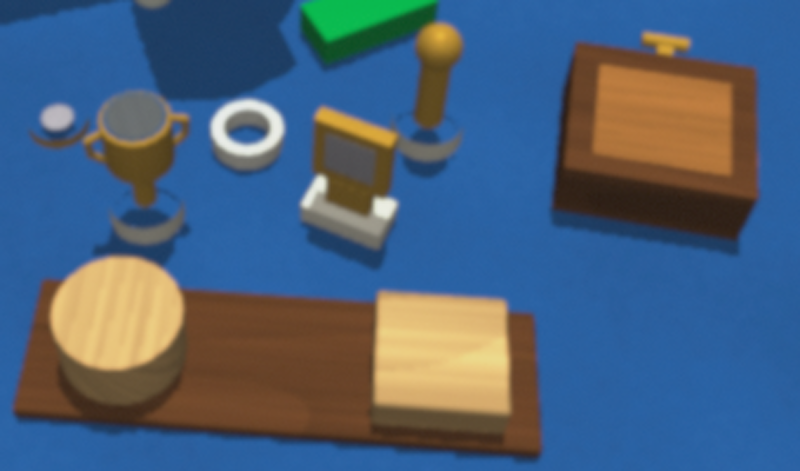

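The enlargements show the medal: a pale disc at top (385,291) with the brass rim barely visible. The shield plate is at (265,238), ball (228,284), cup bowl (349,239) and lid bar (130,313). The round foot faces mirror the blue table.

```bash
cat > h.py <<'E'
import numpy as np,cv2
from rig import manip,capture
from scipy.spatial.transform import Rotation as Rn
def ray(c,p):
    d=c["R"].T@np.linalg.inv(c["K"])@np.array([p[0],p[1],1.]);return -c["R"].T@c["t"],d
def onz(c,p,z):
    o,d=ray(c,p);return o+d*(z-o[2])/d[2]
def tri(c1,p1,c2,p2):
    o1,d1=ray(c1,p1);o2,d2=ray(c2,p2)
    s=np.linalg.lstsq(np.c_[d1,-d2],o2-o1,rcond=None)[0]
    a,b=o1+d1*s[0],o2+d2*s[1];return (a+b)/2,np.linalg.norm(a-b)
def blob(c,win,lo,hi):
    x0,x1,y0,y1=win;im=cv2.cvtColor(c["color"],cv2.COLOR_RGB2HSV)[y0:y1,x0:x1]
    m=cv2.inRange(im,lo,hi);k=max(cv2.findContours(m,0,2)[0],key=cv2.contourArea)
    M=cv2.moments(k);ctr=np.array([M["m10"]/M["m00"]+x0,M["m01"]/M["m00"]+y0])
    return ctr,cv2.boxPoints(cv2.minAreaRect(k))+[x0,y0],cv2.contourArea(k)
def togo(X,yaw=None):  # shift in tool axes from present pose to world TCP X; yaw = world angle wanted of the closing line
    s=manip.sense();R=Rn.from_rotvec(s["tcp_rot"]).as_matrix()
    print("t",round(s["clock"],2),"pos",s["position"].round(4),"yawY",round(np.arctan2(R[1,1],R[0,1]),3),"w",round(s["width"],3),"->",(R.T@(np.array(X)-s["position"])).round(4))
    if yaw is not None:
        a=np.arctan2(R[1,1],R[0,1]);d=(yaw-a+np.pi/2)%np.pi-np.pi/2;print("rz tool",round(-d,3),"j6",s["joints"][5].round(3))
E
python3 - <<'E'
from h import *
T=dict(np.load("top0.npz"));S=dict(np.load("scene0.npz"))
br=((12,120,90),(28,255,255))
def show(n,r,z,c=T):
    P=np.array([onz(c,p,z) for p in r[1]]);print(n,r[0].round(1),r[2],"ctr",onz(c,r[0],z).round(4),"boxc",P.mean(0).round(4),"edges",[(np.linalg.norm(e).round(3),np.arctan2(e[1],e[0]).round(2)) for e in (P[1]-P[0],P[2]-P[1])])
show("ball",blob(T,(212,248,268,304),*br),.1)
b1=blob(T,(212,248,268,304),*br)[0]
s2=blob(S,(390,420,156,182),*br);print("ball scene",s2[0],tri(T,b1,S,s2[0]))
show("cuptop+h",blob(T,(322,374,220,256),*br),.11)
show("cupgray",blob(T,(325,372,220,256),(0,0,60),(180,90,200)),.113)
show("plate",blob(T,(243,290,225,262),*br),.11)
show("medal",blob(T,(370,400,278,305),(0,0,150),(180,60,255)),.01)
show("medalS",blob(S,(230,262,190,215),(0,0,120),(180,70,255)),.01,S)
pale=((10,60,140),(28,190,255))
show("round",blob(T,(322,378,150,206),*pale),.062);show("square",blob(T,(208,268,145,202),*pale),.042)
c1=lambda x,y:(90+x/2.5,140+y/2.5);c2=lambda x,y:(220+x/2.353,150+y/2.353)
B=np.array([onz(T,c1(*p),.012) for p in((295,22),(731,53),(723,182),(285,152))]);print("board",B.round(3),B.mean(0))
B=np.array([onz(S,c2(*p),.012) for p in((42,280),(535,313),(540,453),(15,413))]);print("boardS",B.round(3),B.mean(0))
print("bar",tri(T,c1(100,433),S,c2(666,42)))
for a,b in(((62,232),(738,236)),((243,268),(556,206)),((208,430),(575,45)),((20,395),(757,70))):print(tri(T,c1(*a),S,c2(*b)))
E
```

```text
ball [228.3 284. ] 221.5 ctr [0.4286 0.1461 0.1   ] boxc [0.4286 0.1458 0.1   ] edges [(np.float64(0.031), np.float64(-1.54)), (np.float64(0.029), np.float64(-3.1))]
ball scene [405.97701149 168.68103448] (array([0.42842025, 0.14509135, 0.10176795]), np.float64(0.0016308044215257494))
cuptop+h [339.  247.2] 51.0 ctr [ 0.5011 -0.0551  0.11  ] boxc [ 0.4996 -0.0596  0.11  ] edges [(np.float64(0.019), np.float64(-0.61)), (np.float64(0.043), np.float64(-2.18))]
cupgray [347.8 238.9] 764.0 ctr [ 0.5166 -0.0707  0.113 ] boxc [ 0.5157 -0.0702  0.113 ] edges [(np.float64(0.061), np.float64(-0.5)), (np.float64(0.055), np.float64(-2.08))]
plate [265.  237.5] 208.5 ctr [0.5151 0.0816 0.11  ] boxc [0.515  0.0821 0.11  ] edges [(np.float64(0.016), np.float64(-0.42)), (np.float64(0.06), np.float64(-2.01))]
medal [384.4 290.2] 133.5 ctr [ 0.431  -0.1536  0.01  ] boxc [ 0.4305 -0.1538  0.01  ] edges [(np.float64(0.026), np.float64(-1.54)), (np.float64(0.026), np.float64(-3.13))]
medalS [243.9 199.7] 105.5 ctr [ 0.4312 -0.156   0.01  ] boxc [ 0.4307 -0.1559  0.01  ] edges [(np.float64(0.023), np.floa
[... 376 characters left out ...]
.float64(-1.62))]
board [[ 0.71   0.211  0.012]
 [ 0.695 -0.147  0.012]
 [ 0.587 -0.142  0.012]
 [ 0.601  0.213  0.012]] [0.64831531 0.03377632 0.012     ]
boardS [[ 0.591 -0.143  0.012]
 [ 0.606  0.215  0.012]
 [ 0.715  0.208  0.012]
 [ 0.7   -0.146  0.012]] [0.65296406 0.0334312  0.012     ]
bar (array([0.37158172, 0.33463064, 0.05192518]), np.float64(0.0003158168032655856))
(array([0.52985224, 0.38078683, 0.0089468 ]), np.float64(0.013834959260307853))
(array([0.50628832, 0.24166003, 0.00785163]), np.float64(0.0014047318228085355))
(array([0.37643542, 0.25784129, 0.05066231]), np.float64(0.007922004750807204))
(array([0.39896824, 0.3993541 , 0.05049098]), np.float64(0.003407011572969626))
```

```bash
python3 - <<'E'
from h import *
T=dict(np.load("top0.npz"))
r=blob(T,(105,180,235,305),(5,100,110),(20,255,255))
P=np.array([onz(T,p,.053) for p in r[1]]);print(r[2],P.mean(0),P.round(3).tolist())
for e in(P[1]-P[0],P[2]-P[1]):print(np.linalg.norm(e),np.arctan2(e[1],e[0]))
b=blob(T,(112,150,304,322),(12,120,90),(28,255,255));P=np.array([onz(T,p,.05) for p in b[1]]);print("bar",b[0],onz(T,b[0],.05),P.mean(0))
for e in(P[1]-P[0],P[2]-P[1]):print(np.linalg.norm(e),np.arctan2(e[1],e[0]))
togo((.516,-.070,.25),.33)
E
```

```text
4170.5 [0.45052423 0.32006786 0.053     ] [[0.399, 0.395, 0.053], [0.526, 0.379, 0.053], [0.501, 0.244, 0.053], [0.375, 0.263, 0.053]]
0.12787324136804376 -0.13154804254958316
0.13714147765924828 -1.7510079578563866
bar [130.41038526 310.73534338] [0.37629467 0.33487405 0.05      ] [0.37765012 0.33668252 0.05      ]
0.03210450172630884 -1.5440582016813442
0.022659733890909518 -3.074199573552661
t 0.1 pos [ 0.1734 -0.4952  0.2493] yawY -1.234 w 1.004 -> [ 4.639e-01 -2.881e-01 -3.000e-04]
rz tool -1.564 j6 1.571
```

Call:
{"fn": "nudge_tcp", "kwargs": {"moves": "0.05,-0.03,0,0,0,-0.16,1;0.1,-0.06,0,0,0,-0.32,1;0.15,-0.09,0,0,0,-0.48,1;0.2,-0.12,0,0,0,-0.64,1;0.25,-0.15,0,0,0,-0.8,1", "force": 60}}

```text
clock: 0.72
position: [0.3606, -0.2697, 0.2498]
tcp_rot: [-2.643, -1.698, 0.0]
force: [0.9, -0.9, 0.8]
width: 0.999
grasp_force: 0.0
```

```bash
python3 -c "
from h import *
togo((.516,-.070,.25),.33)"
```

```text
t 0.72 pos [ 0.3606 -0.2697  0.2498] yawY -0.429 w 0.999 -> [ 2.462e-01  5.820e-02 -2.000e-04]
rz tool -0.759 j6 1.358
```

Call:
{"fn": "nudge_tcp", "kwargs": {"moves": "0.05,0.012,0,0,0,-0.16,1;0.1,0.024,0,0,0,-0.32,1;0.15,0.036,0,0,0,-0.48,1;0.2,0.048,0,0,0,-0.64,1;0.24,0.057,0,0,0,-0.758,1"}}

```text
clock: 1.35
position: [0.5133, -0.0757, 0.2495]
tcp_rot: [-1.827, -2.555, 0.0]
force: [-0.2, -0.1, -0.1]
width: 0.997
grasp_force: 0.0
```

Call:
{"fn": "nudge_tcp", "kwargs": {"moves": "0,0,0,0,0,0,1;0,0,0,0,0,0,1"}}

```text
clock: 1.6
position: [0.5121, -0.0777, 0.2496]
tcp_rot: [-1.834, -2.549, 0.001]
force: [-0.4, 0.3, 0.7]
width: 1.002
grasp_force: 0.0
```

```bash
python3 -c "
from h import *
togo((.516,-.070,.09),.33)"
```

```text
t 1.6 pos [ 0.5121 -0.0777  0.2496] yawY 0.323 w 1.002 -> [0.006  0.0064 0.1596]
rz tool -0.007 j6 1.097
```

Call:
{"fn": "nudge_tcp", "kwargs": {"moves": "0.006,0.006,0.04,0,0,0,1;0.006,0.006,0.08,0,0,0,1;0.006,0.006,0.12,0,0,0,1;0.006,0.006,0.15,0,0,0,1;0.006,0.006,0.159,0,0,0,1"}}

```text
clock: 2.22
position: [0.5143, -0.0709, 0.0894]
tcp_rot: [-1.836, -2.546, 0.003]
force: [0.4, 0.4, 0.0]
width: 0.998
grasp_force: 0.0
```

Call:
{"fn": "nudge_tcp", "kwargs": {"moves": "0,0,0,0,0,0,1;0,0,0,0,0,0,0.5;0,0,0,0,0,0,0.5;0,0,0,0,0,0,0.5;0,0,0,0,0,0,0.5", "force": 60}}

```text
clock: 2.85
position: [0.517, -0.0701, 0.0927]
tcp_rot: [1.833, 2.549, 0.001]
force: [-2.4, -1.1, 6.4]
width: 0.594
grasp_force: 62.0
```

Call:
{"fn": "nudge_tcp", "kwargs": {"moves": "0,0,0,0,0,0,0.5;0,0,0,0,0,0,0.5"}}

```text
clock: 3.1
position: [0.517, -0.0702, 0.0926]
tcp_rot: [1.833, 2.549, 0.001]
force: [-2.3, -1.4, 4.7]
width: 0.598
grasp_force: 62.0
```

Call:
{"fn": "nudge_tcp", "kwargs": {"moves": "0,0,-0.03,0,0,0,0.5;0,0,-0.07,0,0,0,0.5;0,0,-0.11,0,0,0,0.5;0,0,-0.13,0,0,0,0.5;0,0,-0.13,0,0,0,0.5"}}

```text
clock: 3.72
position: [0.5172, -0.0699, 0.2228]
tcp_rot: [1.832, 2.548, 0.003]
force: [0.4, 0.2, -2.3]
width: 0.593
grasp_force: 63.4
```

```bash
python3 -c "
from h import *
togo((.6445,-.0753,.175))"
```

```text
t 3.73 pos [ 0.5172 -0.0699  0.2228] yawY 0.324 w 0.593 -> [-0.0455  0.1188  0.0483]
```

Call:
{"fn": "nudge_tcp", "kwargs": {"moves": "-0.011,0.03,0,0,0,0,0.5;-0.023,0.06,0,0,0,0,0.5;-0.034,0.09,0,0,0,0,0.5;-0.043,0.112,0.01,0,0,0,0.5;-0.045,0.119,0.03,0,0,0,0.5"}}

```text
clock: 4.35
position: [0.6443, -0.0747, 0.1889]
tcp_rot: [-1.833, -2.55, 0.001]
force: [-0.8, 0.3, -2.4]
width: 0.592
grasp_force: 63.7
```

Call:
{"fn": "nudge_tcp", "kwargs": {"moves": "0,0,0.018,0,0,0,0.5;0,0,0.018,0,0,0,0.5;0,0,0.018,0,0,0,0.5;0,0,0.018,0,0,0,0.5"}}

```text
clock: 4.85
position: [0.6435, -0.0747, 0.174]
tcp_rot: [1.833, 2.55, 0.001]
force: [0.7, 0.2, -2.2]
width: 0.597
grasp_force: 63.7
```

```bash
python3 - <<'E'
from h import *
togo((.6445,-.0753,.155))
T=capture("top");S=capture("scene")
a=np.hstack([cv2.resize(T["color"][120:260,280:420],(400,400)),cv2.resize(S["color"][200:340,200:340],(400,400))])
cv2.imwrite("pics/p1.png",a[:,:,::-1])
E
```

```text
t 4.85 pos [ 0.6435 -0.0747  0.174 ] yawY 0.324 w 0.597 -> [-0.0008  0.0007  0.019 ]
```

View pics/p1.png

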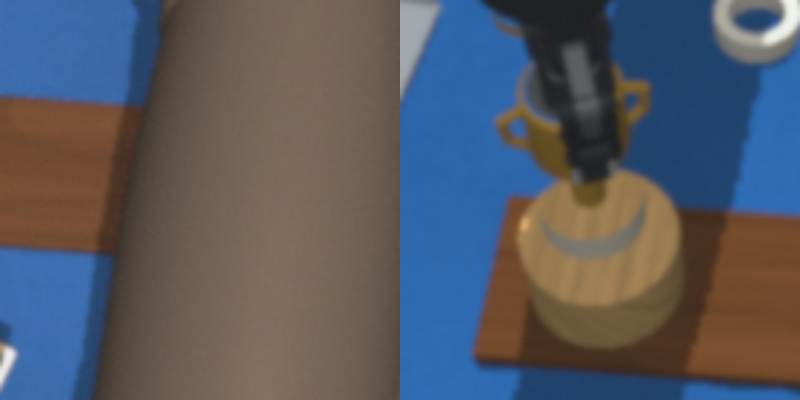

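The arm hides the top view. In the scene half, the cup hangs upright over the round riser, with its foot near (595,235) and the drum top around (600,235). I'll lower it.

Call:
{"fn": "nudge_tcp", "kwargs": {"moves": "0,0,0.006,0,0,0,0.5;0,0,0.012,0,0,0,0.5;0,0,0.016,0,0,0,0.5;0,0,0.018,0,0,0,0.5;0,0,0.018,0,0,0,0.5"}}

```text
clock: 5.58
position: [0.6434, -0.0747, 0.155]
tcp_rot: [1.834, 2.551, 0.0]
force: [-0.0, -0.2, -2.5]
width: 0.592
grasp_force: 63.8
```

Call:
{"fn": "nudge_tcp", "kwargs": {"moves": "0,0,0.001,0,0,0,0.5;0,0,0.002,0,0,0,0.5;0,0,0.002,0,0,0,0.5"}}

```text
clock: 5.95
position: [0.6436, -0.0748, 0.1547]
tcp_rot: [1.833, 2.549, 0.001]
force: [-3.0, -0.4, 6.7]
width: 0.596
grasp_force: 64.5
```

Call:
{"fn": "nudge_tcp", "kwargs": {"moves": "0,0,0.001,0,0,0,0.5;0,0,0.001,0,0,0,0.5;0,0,0.001,0,0,0,0.5"}}

```text
clock: 6.32
position: [0.6435, -0.0748, 0.1547]
tcp_rot: [1.833, 2.549, 0.002]
force: [-5.6, 1.1, 11.8]
width: 0.596
grasp_force: 65.0
```

Call:
{"fn": "nudge_tcp", "kwargs": {"moves": "0,0,-0.002,0,0,0,0.5;0,0,-0.002,0,0,0,0.7;0,0,-0.002,0,0,0,0.85;0,0,-0.002,0,0,0,0.95;0,0,-0.002,0,0,0,1"}}

```text
clock: 6.95
position: [0.6435, -0.0747, 0.1538]
tcp_rot: [-1.834, -2.551, 0.0]
force: [-1.2, -0.7, 0.2]
width: 0.999
grasp_force: 0.0
```

Call:
{"fn": "nudge_tcp", "kwargs": {"moves": "0,0,-0.02,0,0,0,1;0,0,-0.05,0,0,0,1;0,0,-0.09,0,0,0,1;0,0,-0.1,0,0,0,1"}}

```text
clock: 7.45
position: [0.6444, -0.0748, 0.257]
tcp_rot: [1.832, 2.547, 0.004]
force: [0.3, -0.1, 0.1]
width: 1.003
grasp_force: 0.0
```

```bash
python3 -c "
from h import *
togo((.515,.082,.25),-.43)"
```

```text
t 7.45 pos [ 0.6444 -0.0748  0.257 ] yawY 0.324 w 1.003 -> [ 0.1899 -0.0728  0.0063]
rz tool 0.754 j6 1.131
```

Call:
{"fn": "nudge_tcp", "kwargs": {"moves": "0.04,-0.015,0,0,0,0.16,1;0.08,-0.03,0,0,0,0.32,1;0.12,-0.046,0,0,0,0.48,1;0.16,-0.061,0,0,0,0.64,1;0.19,-0.073,0,0,0,0.754,1"}}

```text
clock: 8.07
position: [0.5123, 0.0833, 0.2532]
tcp_rot: [-2.647, -1.691, 0.001]
force: [-0.1, -0.3, 0.1]
width: 0.994
grasp_force: 0.0
```

Call:
{"fn": "nudge_tcp", "kwargs": {"moves": "0,0,0,0,0,0,1;0,0,0,0,0,0,1"}}

```text
clock: 8.32
position: [0.514, 0.082, 0.2536]
tcp_rot: [2.643, 1.698, -0.0]
force: [-0.3, -0.9, -0.1]
width: 1.001
grasp_force: 0.0
```

```bash
python3 - <<'E'
from h import *
togo((.515,.082,.085),-.43)
T=capture("top");S=capture("scene")
np.savez("T1.npz",**T)
a=np.hstack([cv2.resize(T["color"][120:260,280:420],(400,400)),cv2.resize(S["color"][160:300,220:430],(600,400))[:, :400]])
cv2.imwrite("pics/p2.png",a[:,:,::-1])
E
```

```text
t 8.32 pos [0.514  0.082  0.2536] yawY -0.429 w 1.001 -> [0.0005 0.0009 0.1686]
rz tool 0.001 j6 2.158
```

View pics/p2.png

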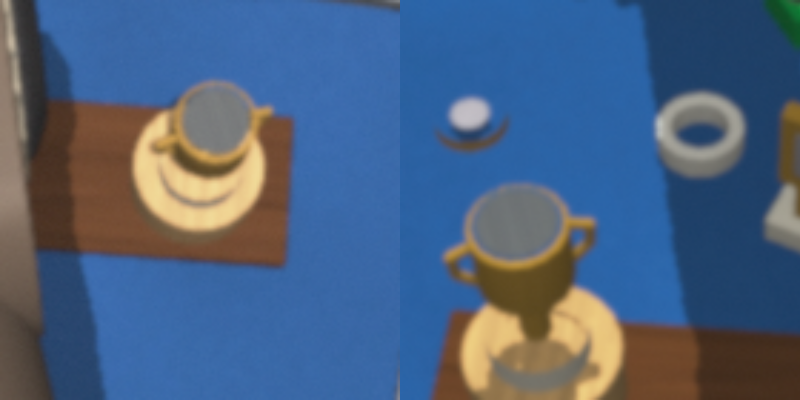

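The cup stands upright on the round riser: bowl top at left (214,119), riser top at (200,170). Now the shield.

```bash
python3 -c "
from h import *
T=dict(np.load('T1.npz'));print(onz(T,(280+214/2.857,120+119/2.857),.175))"
```

```text
[ 0.64572545 -0.07608286  0.175     ]
```

Call:
{"fn": "nudge_tcp", "kwargs": {"moves": "0,0.001,0.05,0,0,0,1;0,0.001,0.1,0,0,0,1;0,0.001,0.14,0,0,0,1;0,0.001,0.16,0,0,0,1;0,0.001,0.168,0,0,0,1"}}

```text
clock: 9.05
position: [0.5143, 0.0809, 0.0843]
tcp_rot: [-2.644, -1.695, 0.004]
force: [-0.2, -0.8, 0.0]
width: 1.003
grasp_force: 0.0
```

Call:
{"fn": "nudge_tcp", "kwargs": {"moves": "0,0,0,0,0,0,1;0,0,0,0,0,0,0.5;0,0,0,0,0,0,0.3;0,0,0,0,0,0,0.1;0,0,0,0,0,0,0.05", "force": 60}}

```text
clock: 9.68
position: [0.5148, 0.0818, 0.0863]
tcp_rot: [2.644, 1.696, 0.001]
force: [-1.7, 2.8, 0.6]
width: 0.153
grasp_force: 61.3
```

Call:
{"fn": "nudge_tcp", "kwargs": {"moves": "0,0,0,0,0,0,0.05;0,0,0,0,0,0,0.05;0,0,0,0,0,0,0.05;0,0,0,0,0,0,0.05;0,0,0,0,0,0,0.05"}}

```text
clock: 10.3
position: [0.5148, 0.0818, 0.0863]
tcp_rot: [2.644, 1.696, 0.001]
force: [-0.6, -0.2, 5.0]
width: 0.157
grasp_force: 61.6
```

Call:
{"fn": "nudge_tcp", "kwargs": {"moves": "0,0,-0.03,0,0,0,0.05;0,0,-0.07,0,0,0,0.05;0,0,-0.1,0,0,0,0.05;0,0,-0.1,0,0,0,0.05"}}

```text
clock: 10.8
position: [0.5156, 0.0819, 0.1873]
tcp_rot: [2.643, 1.696, 0.004]
force: [0.7, 0.3, -3.7]
width: 0.159
grasp_force: 60.5
```

```bash
python3 -c "
from h import *
togo((.6545,.1445,.185),-.043)"
```

```text
t 10.8 pos [0.5156 0.0819 0.1873] yawY -0.43 w 0.159 -> [0.1148 0.1002 0.0027]
rz tool -0.387 j6 2.158
```

Call:
{"fn": "nudge_tcp", "kwargs": {"moves": "0.023,0.02,0,0,0,-0.08,0.05;0.046,0.04,0,0,0,-0.16,0.05;0.069,0.06,0,0,0,-0.24,0.05;0.092,0.08,0,0,0,-0.32,0.05;0.115,0.1,0,0,0,-0.387,0.05"}}

```text
clock: 11.42
position: [0.6535, 0.1448, 0.1828]
tcp_rot: [-2.265, -2.174, 0.006]
force: [-0.2, -0.7, -2.0]
width: 0.157
grasp_force: 60.4
```

Call:
{"fn": "nudge_tcp", "kwargs": {"moves": "0,0,0.02,0,0,0,0.05;0,0,0.04,0,0,0,0.05;0,0,0.04,0,0,0,0.05;0,0,0.04,0,0,0,0.05"}}

```text
clock: 11.92
position: [0.6531, 0.1445, 0.1453]
tcp_rot: [-2.268, -2.173, 0.002]
force: [0.3, 0.0, -2.7]
width: 0.156
grasp_force: 60.6
```

```bash
python3 - <<'E'
from h import *
togo((.6545,.1445,.1283),-.043)
T=capture("top");S=capture("scene")
a=np.hstack([cv2.resize(T["color"][120:260,180:320],(400,400)),cv2.resize(S["color"][210:350,340:480],(400,400))])
cv2.imwrite("pics/p3.png",a[:,:,::-1])
E
```

```text
t 11.93 pos [0.6531 0.1445 0.1453] yawY -0.043 w 0.156 -> [0.0001 0.0014 0.017 ]
rz tool -0.0 j6 1.832
```

View pics/p3.png

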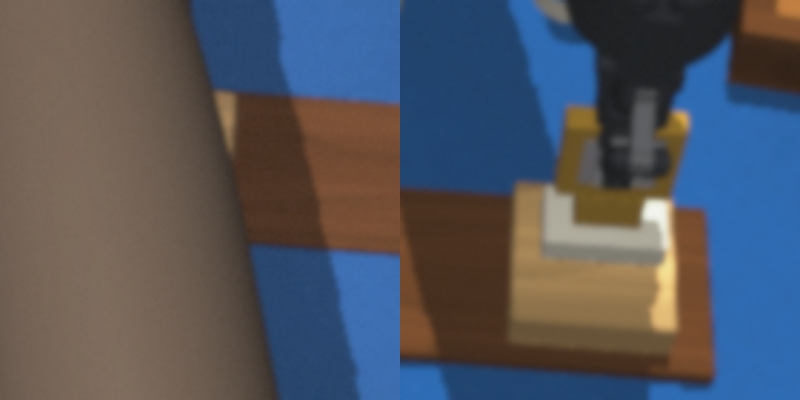

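In the scene half, the shield foot (543–665, y 255) sits centred over the square riser with its front edge parallel. Lower it.

Call:
{"fn": "nudge_tcp", "kwargs": {"moves": "0,0.001,0.006,0,0,0,0.05;0,0.001,0.011,0,0,0,0.05;0,0.001,0.014,0,0,0,0.05;0,0.001,0.016,0,0,0,0.05;0,0.001,0.016,0,0,0,0.05"}}

```text
clock: 12.65
position: [0.6544, 0.1445, 0.1298]
tcp_rot: [-2.269, -2.173, 0.0]
force: [-0.5, 0.3, -2.3]
width: 0.154
grasp_force: 60.9
```

Call:
{"fn": "nudge_tcp", "kwargs": {"moves": "0,0,0.001,0,0,0,0.05;0,0,0.002,0,0,0,0.05;0,0,0.002,0,0,0,0.05"}}

```text
clock: 13.02
position: [0.6546, 0.1446, 0.1284]
tcp_rot: [2.268, 2.173, 0.001]
force: [0.2, 0.4, -1.1]
width: 0.157
grasp_force: 61.0
```

Call:
{"fn": "nudge_tcp", "kwargs": {"moves": "0,0,0.001,0,0,0,0.05;0,0,0.001,0,0,0,0.05;0,0,0.001,0,0,0,0.05"}}

```text
clock: 13.4
position: [0.6547, 0.1446, 0.1283]
tcp_rot: [2.268, 2.173, 0.002]
force: [-1.6, -1.8, 5.8]
width: 0.155
grasp_force: 62.0
```

Call:
{"fn": "nudge_tcp", "kwargs": {"moves": "0,0,-0.001,0,0,0,0.3;0,0,-0.001,0,0,0,0.5;0,0,-0.001,0,0,0,0.8;0,0,-0.001,0,0,0,1;0,0,-0.001,0,0,0,1"}}

```text
clock: 14.02
position: [0.6545, 0.1446, 0.1279]
tcp_rot: [-2.269, -2.173, 0.0]
force: [0.3, -0.3, 0.1]
width: 1.003
grasp_force: 0.0
```

Call:
{"fn": "nudge_tcp", "kwargs": {"moves": "0,0,-0.02,0,0,0,1;0,0,-0.06,0,0,0,1;0,0,-0.11,0,0,0,1;0,0,-0.12,0,0,0,1"}}

```text
clock: 14.52
position: [0.6557, 0.1448, 0.2523]
tcp_rot: [2.266, 2.171, 0.008]
force: [0.3, -0.0, -0.1]
width: 0.999
grasp_force: 0.0
```

```bash
python3 -c "
from h import *
togo((.4284,.1455,.25))"
```

```text
t 14.53 pos [0.6557 0.1448 0.2523] yawY -0.043 w 0.999 -> [-0.0091 -0.2271  0.0009]
```

Call:
{"fn": "nudge_tcp", "kwargs": {"moves": "-0.002,-0.05,0,0,0,0,1;-0.004,-0.1,0,0,0,0,1;-0.006,-0.15,0,0,0,0,1;-0.008,-0.2,0,0,0,0,1;-0.009,-0.226,0,0,0,0,1"}}

```text
clock: 15.15
position: [0.4258, 0.145, 0.2475]
tcp_rot: [-2.268, -2.173, 0.001]
force: [-0.5, 0.1, 0.2]
width: 0.998
grasp_force: 0.0
```

Call:
{"fn": "nudge_tcp", "kwargs": {"moves": "0,0,0,0,0,0,1;0,0,0,0,0,0,1"}}

```text
clock: 15.4
position: [0.429, 0.1454, 0.2477]
tcp_rot: [2.268, 2.173, 0.0]
force: [-0.1, 0.3, 1.3]
width: 0.999
grasp_force: 0.0
```

```bash
python3 - <<'E'
from h import *
togo((.4284,.1455,.1))
T=capture("top");S=capture("scene");np.savez("T2.npz",**T)
a=np.hstack([cv2.resize(T["color"][120:260,180:320],(400,400)),cv2.resize(S["color"][210:350,340:480],(400,400))])
cv2.imwrite("pics/p4.png",a[:,:,::-1])
E
```

```text
t 15.4 pos [0.429  0.1454 0.2477] yawY -0.043 w 0.999 -> [ 1.000e-04 -6.000e-04  1.477e-01]
```

View pics/p4.png

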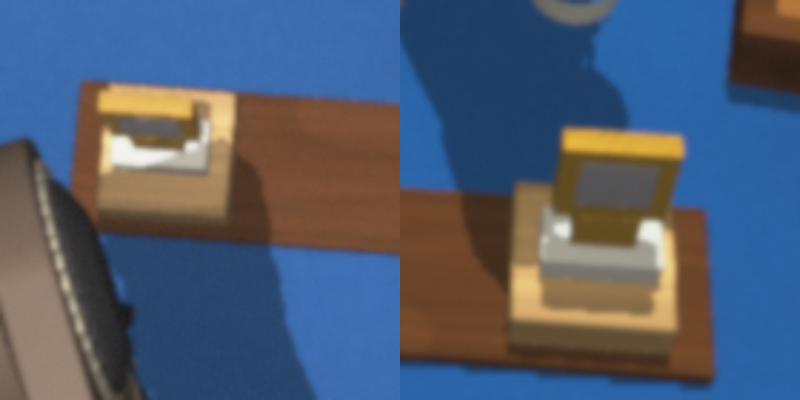

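The shield stands upright on the square riser: plate top at left (148,106), top edge in the scene half (565,130)–(684,137), parallel to the riser's front edge. Now the column.

```bash
python3 -c "
from h import *
T=dict(np.load('T2.npz'));r=blob(T,(205,255,148,166),(12,120,150),(28,255,255));print(r[0],onz(T,(180+148/2.857,120+106/2.857),.152),onz(T,r[0],.152))
for a in(r[1][:2],r[1][1:3]):
  e=onz(T,a[1],.152)-onz(T,a[0],.152);print(np.linalg.norm(e),np.arctan2(e[1],e[0]))"
```

```text
[230.47443763 156.04976142] [0.65363174 0.14419477 0.152     ] [0.65550973 0.14666955 0.152     ]
0.015488629975406544 -0.019594118717381773
0.06161933929461443 -1.6121469606042056
```

Call:
{"fn": "nudge_tcp", "kwargs": {"moves": "0,-0.001,0.05,0,0,0,1;0,-0.001,0.09,0,0,0,1;0,-0.001,0.12,0,0,0,1;0,-0.001,0.14,0,0,0,1;0,-0.001,0.147,0,0,0,1"}}

```text
clock: 16.12
position: [0.4272, 0.145, 0.0993]
tcp_rot: [-2.268, -2.172, 0.004]
force: [-0.3, -0.6, -0.2]
width: 1.005
grasp_force: 0.0
```

Call:
{"fn": "nudge_tcp", "kwargs": {"moves": "0,0,0,0,0,0,1;0,0,0,0,0,0,0.6;0,0,0,0,0,0,0.3;0,0,0,0,0,0,0.3;0,0,0,0,0,0,0.3", "force": 60}}

```text
clock: 16.75
position: [0.4279, 0.1455, 0.1019]
tcp_rot: [2.268, 2.173, 0.003]
force: [0.1, -1.0, 6.4]
width: 0.388
grasp_force: 59.1
```

Call:
{"fn": "nudge_tcp", "kwargs": {"moves": "0,0,0,0,0,0,0.3;0,0,0,0,0,0,0.3"}}

```text
clock: 17.0
position: [0.4279, 0.1455, 0.1019]
tcp_rot: [2.268, 2.173, 0.003]
force: [-0.1, -0.6, 5.4]
width: 0.386
grasp_force: 59.1
```

Call:
{"fn": "nudge_tcp", "kwargs": {"moves": "0,0,-0.03,0,0,0,0.3;0,0,-0.07,0,0,0,0.3;0,0,-0.11,0,0,0,0.3;0,0,-0.12,0,0,0,0.3;0,0,-0.12,0,0,0,0.3"}}

```text
clock: 17.62
position: [0.4272, 0.1453, 0.2204]
tcp_rot: [-2.269, -2.173, 0.0]
force: [0.3, -0.8, -2.6]
width: 0.389
grasp_force: 60.6
```

```bash
python3 -c "
from h import *
togo((.6495,.0347,.22))"
```

```text
t 17.62 pos [0.4272 0.1453 0.2204] yawY -0.043 w 0.389 -> [-0.101   0.2268  0.0003]
```

Call:
{"fn": "nudge_tcp", "kwargs": {"moves": "-0.02,0.045,0,0,0,0,0.3;-0.04,0.09,0,0,0,0,0.3;-0.06,0.135,0,0,0,0,0.3;-0.08,0.18,0,0,0,0,0.3;-0.095,0.215,0,0,0,0,0.3"}}

```text
clock: 18.25
position: [0.6388, 0.04, 0.2177]
tcp_rot: [-2.268, -2.171, 0.005]
force: [0.2, 0.3, -2.2]
width: 0.39
grasp_force: 60.9
```

Call:
{"fn": "nudge_tcp", "kwargs": {"moves": "-0.006,0.012,0.02,0,0,0,0.3;-0.006,0.012,0.05,0,0,0,0.3;-0.006,0.012,0.075,0,0,0,0.3;-0.006,0.012,0.085,0,0,0,0.3;-0.006,0.012,0.085,0,0,0,0.3"}}

```text
clock: 18.88
position: [0.6485, 0.0349, 0.1344]
tcp_rot: [-2.267, -2.172, 0.003]
force: [0.3, 0.4, -2.3]
width: 0.387
grasp_force: 61.0
```

```bash
python3 - <<'E'
from h import *
togo((.6495,.0347,.1139))
S=capture("scene")
a=cv2.resize(S["color"][190:350,220:460],(600,400))
cv2.imwrite("pics/p5.png",a[:,:,::-1])
E
```

```text
t 18.88 pos [0.6485 0.0349 0.1344] yawY -0.043 w 0.387 -> [-0.0001  0.0011  0.0205]
```

View pics/p5.png

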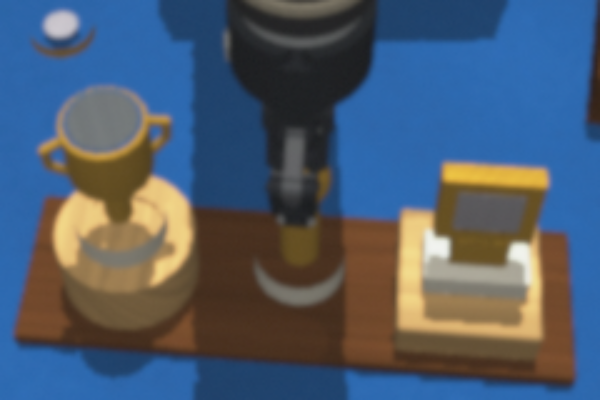

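The column hangs upright midway between the cup (110,190) and the shield (490,220), with its foot at (300,275). Lower and release.

Call:
{"fn": "nudge_tcp", "kwargs": {"moves": "0,0.001,0.008,0,0,0,0.3;0,0.001,0.014,0,0,0,0.3;0,0.001,0.018,0,0,0,0.3;0,0.001,0.019,0,0,0,0.3;0,0.001,0.019,0,0,0,0.3"}}

```text
clock: 19.55
position: [0.6507, 0.0346, 0.117]
tcp_rot: [-2.269, -2.173, 0.0]
force: [-0.6, -0.6, -1.9]
width: 0.389
grasp_force: 61.1
```

Call:
{"fn": "nudge_tcp", "kwargs": {"moves": "0,0,0.001,0,0,0,0.3;0,0,0.002,0,0,0,0.3;0,0,0.002,0,0,0,0.3"}}

```text
clock: 19.92
position: [0.6507, 0.0346, 0.1149]
tcp_rot: [-2.269, -2.173, 0.0]
force: [-0.0, -0.4, -2.5]
width: 0.389
grasp_force: 61.1
```

Call:
{"fn": "nudge_tcp", "kwargs": {"moves": "0,0,0.001,0,0,0,0.3;0,0,0.001,0,0,0,0.3;0,0,0.001,0,0,0,0.3"}}

```text
clock: 20.3
position: [0.6508, 0.0346, 0.1141]
tcp_rot: [2.269, 2.173, 0.0]
force: [1.1, -0.2, -1.5]
width: 0.391
grasp_force: 61.3
```

Call:
{"fn": "nudge_tcp", "kwargs": {"moves": "0,0,0.001,0,0,0,0.3;0,0,0.001,0,0,0,0.3;0,0,0.001,0,0,0,0.3"}}

```text
clock: 20.68
position: [0.6512, 0.0346, 0.1139]
tcp_rot: [2.268, 2.172, 0.002]
force: [-0.2, -1.0, 6.2]
width: 0.391
grasp_force: 61.7
```

Call:
{"fn": "nudge_tcp", "kwargs": {"moves": "0,0,-0.001,0,0,0,0.5;0,0,-0.001,0,0,0,0.7;0,0,-0.001,0,0,0,0.9;0,0,-0.001,0,0,0,1;0,0,-0.001,0,0,0,1"}}

```text
clock: 21.3
position: [0.6507, 0.0346, 0.1139]
tcp_rot: [-2.269, -2.173, 0.0]
force: [0.2, -1.0, 0.0]
width: 1.001
grasp_force: 0.0
```

Call:
{"fn": "nudge_tcp", "kwargs": {"moves": "0,0,-0.02,0,0,0,1;0,0,-0.06,0,0,0,1;0,0,-0.11,0,0,0,1;0,0,-0.14,0,0,0,1"}}

```text
clock: 21.8
position: [0.6512, 0.0346, 0.2569]
tcp_rot: [2.267, 2.172, 0.004]
force: [0.3, -0.9, 0.7]
width: 1.0
grasp_force: 0.0
```

```bash
python3 -c "
from h import *
togo((.37,.335,.2),1.41)"
```

```text
t 21.8 pos [0.6512 0.0346 0.2569] yawY -0.043 w 1.0 -> [ 0.288  -0.294   0.0561]
rz tool -1.453 j6 1.667
```

Call:
{"fn": "nudge_tcp", "kwargs": {"moves": "0.036,-0.037,0,0,0,-0.18,1;0.072,-0.074,0,0,0,-0.36,1;0.108,-0.11,0,0,0,-0.54,1;0.144,-0.147,0,0,0,-0.72,1;0.18,-0.184,0,0,0,-0.9,1"}}

```text
clock: 22.42
position: [0.4734, 0.2234, 0.2541]
tcp_rot: [1.089, 2.946, 0.001]
force: [0.8, 0.9, -0.9]
width: 1.0
grasp_force: 0.0
```

```bash
python3 - <<'E'
from h import *
T=capture("top");S=capture("scene");np.savez("T3.npz",**T);np.savez("S3.npz",**S)
b=blob(S,(490,520,158,176),(12,100,90),(28,255,255));print(b[0])
cv2.imwrite("pics/p6.png",cv2.resize(S["color"][150:260,440:560],(600,550),interpolation=2)[:,:,::-1])
togo((.37,.335,.2),1.41)
E
```

```text
[501.75273865 169.58998435]
t 22.52 pos [0.4718 0.225  0.2547] yawY 0.865 w 1.0 -> [0.1488 0.0176 0.0548]
rz tool -0.545 j6 1.151
```

View pics/p6.png

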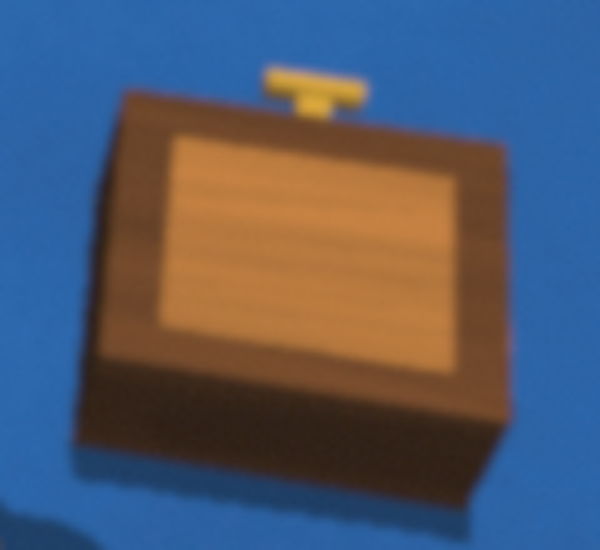

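```bash
python3 - <<'E'
from h import *
S=dict(np.load("S3.npz"));T=dict(np.load("top0.npz"))
q=lambda x,y:(440+x/5,150+y/5)
print("bar",tri(T,(130,313.2),S,q(317,86)))
P=np.array([onz(S,q(*p),.053) for p in((122,92),(507,147),(512,428),(100,357))]);print(P.round(3),P.mean(0).round(4),[np.linalg.norm(P[i]-P[i-1]).round(3) for i in range(4)])
y=P[1]-P[0];print(np.arctan2(-y[0],y[1])); y=P[2]-P[3];print(np.arctan2(-y[0],y[1]))
c1=lambda x,y:(90+x/2.5,140+y/2.5)
P=np.array([onz(T,c1(*p),.053) for p in((20,395),(208,430),(243,268),(62,232))]);print(P.round(3),P.mean(0).round(4),[np.linalg.norm(P[i]-P[i-1]).round(3) for i in range(4)])
E
```

```text
bar (array([0.37159504, 0.33450837, 0.05363658]), np.float64(0.0003662867379791929))
[[0.376 0.262 0.053]
 [0.4   0.4   0.053]
 [0.531 0.375 0.053]
 [0.505 0.239 0.053]] [0.4532 0.3188 0.053 ] [np.float64(0.131), np.float64(0.14), np.float64(0.133), np.float64(0.138)]
-0.17091980193445905
-0.18999338471404123
[[0.399 0.397 0.053]
 [0.376 0.253 0.053]
 [0.501 0.234 0.053]
 [0.524 0.374 0.053]] [0.4499 0.3145 0.053 ] [np.float64(0.128), np.float64(0.145), np.float64(0.126), np.float64(0.142)]
```

Call:
{"fn": "nudge_tcp", "kwargs": {"moves": "0.05,0.006,0.01,0,0,0,1;0.1,0.012,0.03,0,0,-0.188,1;0.148,0.017,0.05,0,0,-0.37,1;0.148,0.017,0.05,0,0,-0.55,1;0.148,0.017,0.05,0,0,-0.55,1"}}

```text
clock: 23.15
position: [0.3739, 0.3322, 0.2039]
tcp_rot: [0.26, 3.131, -0.0]
force: [0.4, 0.2, -0.4]
width: 0.996
grasp_force: 0.0
```

```bash
python3 -c "
from h import *
togo((.3705,.3347,.058),1.4)"
```

```text
t 23.15 pos [0.3739 0.3322 0.2039] yawY 1.405 w 0.996 -> [0.0038 0.0019 0.1459]
rz tool 0.005 j6 0.892
```

Call:
{"fn": "nudge_tcp", "kwargs": {"moves": "0.004,0.002,0.04,0,0,0,1;0.004,0.002,0.08,0,0,0,1;0.004,0.002,0.12,0,0,0,1;0.004,0.002,0.14,0,0,0,1;0.004,0.002,0.145,0,0,0,1"}}

```text
clock: 23.78
position: [0.3705, 0.3337, 0.058]
tcp_rot: [-0.264, -3.129, 0.002]
force: [0.3, 0.4, 0.1]
width: 1.002
grasp_force: 0.0
```

Call:
{"fn": "nudge_tcp", "kwargs": {"moves": "0,0,0,0,0,0,0.8;0,0,0,0,0,0,0.5;0,0,0,0,0,0,0.35;0,0,0,0,0,0,0.35;0,0,0,0,0,0,0.35", "force": 40}}

```text
clock: 24.4
position: [0.3707, 0.3344, 0.0592]
tcp_rot: [0.258, 3.13, -0.001]
force: [2.3, -4.9, 0.6]
width: 0.406
grasp_force: 40.3
```

```bash
python3 -c "
from h import *
togo((.3705,.3347,.058),1.4)"
```

```text
t 24.4 pos [0.3707 0.3344 0.0592] yawY 1.407 w 0.406 -> [0.0002 0.0002 0.0012]
rz tool 0.007 j6 0.899
```

Call:
{"fn": "nudge_tcp", "kwargs": {"moves": "-0.002,0,-0.0216,0,0,0,0.35;-0.0077,0,-0.0427,0,0,0,0.35;-0.0162,0,-0.0627,0,0,0,0.35;-0.0276,0,-0.0812,0,0,0,0.35;-0.0276,0,-0.0812,0,0,0,0.35"}}

```text
clock: 25.02
position: [0.3983, 0.3294, 0.1406]
tcp_rot: [0.259, 3.13, -0.002]
force: [3.1, -4.4, -4.2]
width: 0.401
grasp_force: 41.4
```

Call:
{"fn": "nudge_tcp", "kwargs": {"moves": "0,0,0,0,0,0,0.35;0,0,0,0,0,0,0.35"}}

```text
clock: 25.28
position: [0.3975, 0.3296, 0.1395]
tcp_rot: [-0.258, -3.131, 0.003]
force: [2.8, -5.5, -3.4]
width: 0.402
grasp_force: 41.4
```

Call:
{"fn": "nudge_tcp", "kwargs": {"moves": "-0.014,0,-0.0166,0,0,0,0.35;-0.0304,0,-0.0309,0,0,0,0.35;-0.0487,0,-0.0425,0,0,0,0.35;-0.0686,0,-0.0514,0,0,0,0.35;-0.0895,0,-0.0572,0,0,0,0.35"}}

```text
clock: 25.9
position: [0.4843, 0.3141, 0.1966]
tcp_rot: [-0.256, -3.127, 0.006]
force: [-3.7, -7.4, -3.3]
width: 0.401
grasp_force: 41.1
```

Call:
{"fn": "nudge_tcp", "kwargs": {"moves": "-0.011,0,-0.002,0,0,0,0.35;-0.0216,0,-0.0025,0,0,0,0.35;-0.0216,0,-0.0025,0,0,0,0.35"}}

```text
clock: 26.28
position: [0.5065, 0.3102, 0.1996]
tcp_rot: [-0.259, -3.129, 0.006]
force: [-3.0, -9.3, 2.9]
width: 0.406
grasp_force: 42.0
```

```bash
python3 - <<'E'
from h import *
S=capture("scene")
cv2.imwrite("pics/p7.png",cv2.resize(S["color"][80:260,430:590],(533,600),interpolation=2)[:,:,::-1])
E
```

```text
(no output)
```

View pics/p7.png

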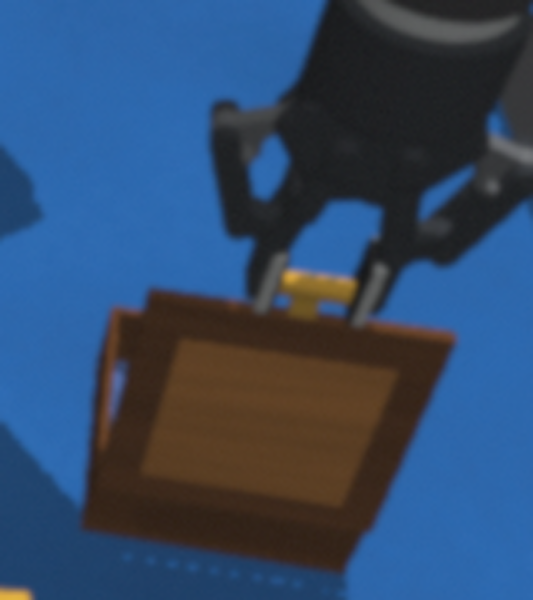

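The lid is up, about 1.5 rad, bar pinched at (320,285). I'll push it a bit further, to about 1.75, then release.

Call:
{"fn": "nudge_tcp", "kwargs": {"moves": "-0.012,0,0,0,0,0,0.35;-0.024,0,0.0015,0,0,0,0.35;-0.036,0,0.003,0,0,0,0.35;-0.036,0,0.003,0,0,0,0.35"}}

```text
clock: 26.82
position: [0.5427, 0.3038, 0.1973]
tcp_rot: [0.26, 3.131, -0.007]
force: [-2.3, -12.0, 5.5]
width: 0.405
grasp_force: 40.9
```

Call:
{"fn": "nudge_tcp", "kwargs": {"moves": "0,0,0,0,0,0,0.5;0,0,0,0,0,0,0.7;0,0,0,0,0,0,0.8;0,0,0,0,0,0,0.8"}}

```text
clock: 27.32
position: [0.5425, 0.3066, 0.1969]
tcp_rot: [-0.256, -3.131, -0.001]
force: [-0.6, 0.2, -0.6]
width: 0.8
grasp_force: 0.0
```

Call:
{"fn": "nudge_tcp", "kwargs": {"moves": "0,0,-0.03,0,0,0,0.8;0,0,-0.08,0,0,0,0.8;0,0,-0.08,0,0,0,0.8"}}

```text
clock: 27.7
position: [0.5438, 0.3072, 0.2814]
tcp_rot: [0.256, 3.125, 0.007]
force: [2.0, 0.5, -0.3]
width: 0.801
grasp_force: 0.0
```

```bash
python3 -c "
from h import *
togo((.431,-.1545,.28))"
```

```text
t 27.7 pos [0.5438 0.3072 0.2814] yawY 1.407 w 0.801 -> [ 0.0361 -0.4739 -0.0011]
```

Call:
{"fn": "nudge_tcp", "kwargs": {"moves": "0.004,-0.06,0,0,0,0,0.8;0.009,-0.12,0,0,0,0,0.8;0.014,-0.18,0,0,0,0,0.8;0.018,-0.24,0,0,0,0,0.8;0.023,-0.3,0,0,0,0,0.8"}}

```text
clock: 28.32
position: [0.4701, 0.0125, 0.2761]
tcp_rot: [-0.256, -3.131, 0.0]
force: [1.6, -0.2, -0.3]
width: 0.799
grasp_force: 0.0
```

Call:
{"fn": "nudge_tcp", "kwargs": {"moves": "0.005,-0.06,0,0,0,0,0.75;0.01,-0.12,0.03,0,0,0,0.75;0.013,-0.174,0.07,0,0,0,0.75;0.013,-0.174,0.13,0,0,0,0.75;0.013,-0.174,0.17,0,0,0,0.75"}}

```text
clock: 28.95
position: [0.4282, -0.1561, 0.1038]
tcp_rot: [-0.26, -3.129, -0.001]
force: [0.9, 1.1, -0.4]
width: 0.75
grasp_force: 0.0
```

Call:
{"fn": "nudge_tcp", "kwargs": {"moves": "0,0,0,0,0,0,0.75;0,0,0,0,0,0,0.75"}}

```text
clock: 29.2
position: [0.4306, -0.1556, 0.1083]
tcp_rot: [0.256, 3.13, -0.0]
force: [-0.0, -0.3, 0.8]
width: 0.746
grasp_force: 0.0
```

```bash
python3 - <<'E'
from h import *
togo((.431,-.1545,.03))
T=capture("top");S=capture("scene");np.savez("T4.npz",**T);np.savez("S4.npz",**S)
a=np.hstack([cv2.resize(T["color"][230:330,330:430],(400,400)),cv2.resize(S["color"][150:250,200:300],(400,400))])
cv2.imwrite("pics/p8.png",a[:,:,::-1])
E
```

```text
t 29.2 pos [ 0.4306 -0.1556  0.1083] yawY 1.407 w 0.746 -> [-0.0001  0.0011  0.0783]
```

View pics/p8.png

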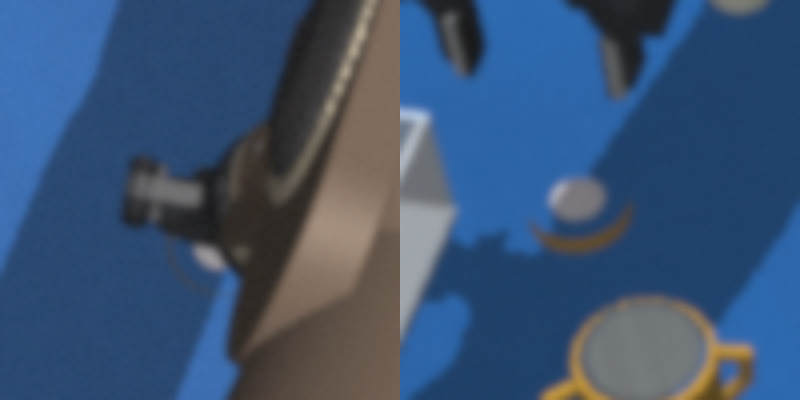

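The medal at scene-half (578,200) lies between the fingers, but the plastic bin's corner (455,210) is close to the left finger. I'll turn the gripper 0.8 rad away from it before descending.

Call:
{"fn": "nudge_tcp", "kwargs": {"moves": "0,0,0,0,0,0.16,0.7;0,0,0,0,0,0.32,0.7;0,0,0,0,0,0.48,0.7;0,0,0,0,0,0.64,0.7;0,0,0,0,0,0.8,0.7"}}

```text
clock: 29.92
position: [0.4312, -0.1557, 0.1089]
tcp_rot: [1.461, 2.777, 0.001]
force: [0.1, -0.1, -0.7]
width: 0.701
grasp_force: 0.0
```

```bash
python3 - <<'E'
from h import *
S=dict(np.load("S4.npz"));r=blob(S,(235,255,190,210),(0,0,110),(180,70,255));print(r[0],r[2],onz(S,r[0],.01))
togo((.431,-.1548,.03))
E
```

```text
[243.97504456 199.42959002] 93.5 [ 0.43060518 -0.15595287  0.01      ]
t 29.93 pos [ 0.4312 -0.1557  0.1089] yawY 0.602 w 0.701 -> [0.0011 0.0002 0.0789]
```

Descend to z≈0.022 and then feel for the table.

Call:
{"fn": "nudge_tcp", "kwargs": {"moves": "0,0,0.03,0,0,0,0.7;0,0,0.06,0,0,0,0.7;0,0,0.08,0,0,0,0.7;0,0,0.086,0,0,0,0.7;0,0,0.086,0,0,0,0.7"}}

```text
clock: 30.55
position: [0.4307, -0.1556, 0.0219]
tcp_rot: [1.455, 2.783, 0.0]
force: [0.6, -0.5, 0.2]
width: 0.703
grasp_force: 0.0
```

Call:
{"fn": "nudge_tcp", "kwargs": {"moves": "0,0,0.002,0,0,0,0.66;0,0,0.004,0,0,0,0.66;0,0,0.004,0,0,0,0.66"}}

```text
clock: 30.92
position: [0.4299, -0.1556, 0.0171]
tcp_rot: [1.456, 2.784, 0.0]
force: [0.2, -0.3, -0.9]
width: 0.659
grasp_force: 0.0
```

Call:
{"fn": "nudge_tcp", "kwargs": {"moves": "0,0,0.001,0,0,0,0.66;0,0,0.002,0,0,0,0.66;0,0,0.002,0,0,0,0.66"}}

```text
clock: 31.3
position: [0.4298, -0.1555, 0.0148]
tcp_rot: [-1.456, -2.784, 0.0]
force: [0.3, -0.9, 0.2]
width: 0.666
grasp_force: 0.0
```

Call:
{"fn": "nudge_tcp", "kwargs": {"moves": "0,0,0,0,0,0,0.5;0,0,0,0,0,0,0.5;0,0,0,0,0,0,0.5;0,0,0,0,0,0,0.5;0,0,0,0,0,0,0.5", "force": 40}}

```text
clock: 31.92
position: [0.4307, -0.1557, 0.0161]
tcp_rot: [1.455, 2.782, 0.001]
force: [-1.0, 1.2, 8.9]
width: 0.562
grasp_force: 45.7
```

Call:
{"fn": "nudge_tcp", "kwargs": {"moves": "0,0,-0.01,0,0,0,0.4;0,0,-0.03,0,0,0,0.4;0,0,-0.08,0,0,0,0.4;0,0,-0.14,0,0,0,0.4;0,0,-0.2,0,0,0,0.4"}}

```text
clock: 32.55
position: [0.4293, -0.1554, 0.217]
tcp_rot: [-1.456, -2.784, 0.0]
force: [0.9, 0.5, -0.7]
width: 0.565
grasp_force: 41.6
```

Call:
{"fn": "nudge_tcp", "kwargs": {"moves": "0,0,-0.06,0,0,0,0.4;0,0,-0.06,0,0,0,0.4"}}

```text
clock: 32.8
position: [0.4314, -0.1561, 0.2802]
tcp_rot: [1.452, 2.776, 0.002]
force: [0.4, 1.0, -1.5]
width: 0.561
grasp_force: 41.7
```

```bash
python3 - <<'E'
from h import *
togo((.447,.3216,.27),1.4)
S=capture("scene")
a=np.hstack([cv2.resize(S["color"][60:240,200:340],(420,540)),cv2.resize(S["color"][100:260,440:580],(380,434))[:434].copy() if 0 else cv2.resize(S["color"][100:260,440:540],(338,540))])
cv2.imwrite("pics/p9.png",a[:,:,::-1])
E
```

```text
t 32.8 pos [ 0.4314 -0.1561  0.2802] yawY 0.607 w 0.561 -> [0.3836 0.2852 0.0089]
rz tool -0.793 j6 0.617
```

View pics/p9.png

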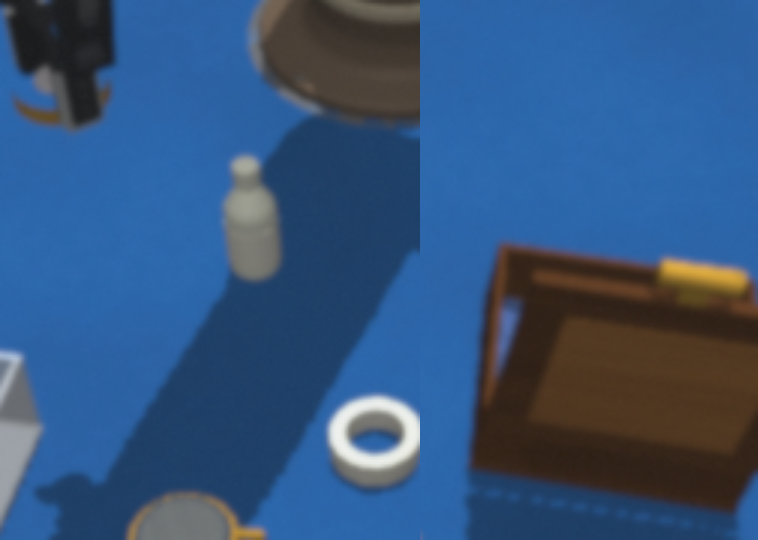

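The medal is held level in the gripper (rim at (60,110)), and the lid stays open with its bar at (705,275). Carry it over the case.

Call:
{"fn": "nudge_tcp", "kwargs": {"moves": "0.046,0.034,0,0,0,-0.15,0.4;0.092,0.068,0,0,0,-0.3,0.4;0.138,0.102,0,0,0,-0.45,0.4;0.184,0.136,0,0,0,-0.6,0.4;0.23,0.17,0,0,0,-0.793,0.4"}}

```text
clock: 33.48
position: [0.4372, 0.1319, 0.2732]
tcp_rot: [-0.267, -3.128, 0.002]
force: [0.5, 0.3, -0.6]
width: 0.562
grasp_force: 41.7
```

```bash
python3 -c "
from h import *
togo((.447,.3216,.15),1.4)"
```

```text
t 33.48 pos [0.4372 0.1319 0.2732] yawY 1.4 w 0.562 -> [0.0222 0.1887 0.123 ]
rz tool 0.0 j6 0.464
```

Call:
{"fn": "nudge_tcp", "kwargs": {"moves": "0.006,0.05,0,0,0,0,0.4;0.012,0.1,0,0,0,0,0.4;0.018,0.15,0,0,0,0,0.4;0.022,0.188,0.03,0,0,0,0.4;0.022,0.188,0.08,0,0,0,0.4"}}

```text
clock: 34.1
position: [0.4496, 0.322, 0.193]
tcp_rot: [0.271, 3.13, 0.001]
force: [0.4, 0.1, -1.6]
width: 0.563
grasp_force: 41.7
```

Call:
{"fn": "nudge_tcp", "kwargs": {"moves": "0,0,0.03,0,0,0,0.4;0,0,0.045,0,0,0,0.4;0,0,0.045,0,0,0,0.4"}}

```text
clock: 34.48
position: [0.4488, 0.3186, 0.1486]
tcp_rot: [-0.277, -3.127, 0.003]
force: [-0.7, 0.3, -0.3]
width: 0.562
grasp_force: 41.7
```

```bash
python3 - <<'E'
from h import *
togo((.447,.3216,.022),1.4)
S=capture("scene")
cv2.imwrite("pics/p10.png",cv2.resize(S["color"][80:260,430:590],(533,600),interpolation=2)[:,:,::-1])
E
```

```text
t 34.48 pos [0.4488 0.3186 0.1486] yawY 1.394 w 0.562 -> [0.0021 0.0029 0.1266]
rz tool -0.006 j6 0.794
```

View pics/p10.png

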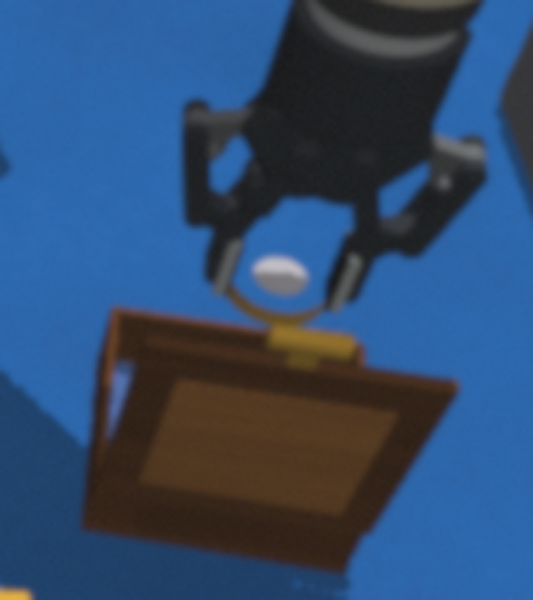

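The medal hangs level at (280,275), in front of the open lid and above the case. Lower it in.

Call:
{"fn": "nudge_tcp", "kwargs": {"moves": "0.002,0.003,0.04,0,0,0,0.4;0.002,0.003,0.08,0,0,0,0.4;0.002,0.003,0.105,0,0,0,0.4;0.002,0.003,0.12,0,0,0,0.4;0.002,0.003,0.12,0,0,0,0.4"}}

```text
clock: 35.15
position: [0.4483, 0.3226, 0.0301]
tcp_rot: [-0.277, -3.129, 0.0]
force: [0.4, -0.1, -0.7]
width: 0.565
grasp_force: 41.7
```

Call:
{"fn": "nudge_tcp", "kwargs": {"moves": "0,0,0.002,0,0,0,0.4;0,0,0.005,0,0,0,0.4;0,0,0.005,0,0,0,0.4"}}

```text
clock: 35.52
position: [0.4483, 0.3227, 0.0253]
tcp_rot: [0.277, 3.129, 0.001]
force: [0.9, -0.5, -1.6]
width: 0.565
grasp_force: 41.7
```

Call:
{"fn": "nudge_tcp", "kwargs": {"moves": "0,0,0.001,0,0,0,0.4;0,0,0.001,0,0,0,0.4"}}

```text
clock: 35.78
position: [0.4481, 0.3226, 0.0239]
tcp_rot: [0.277, 3.129, 0.0]
force: [-0.2, 0.3, -1.2]
width: 0.561
grasp_force: 41.7
```

Call:
{"fn": "nudge_tcp", "kwargs": {"moves": "0,0,0.001,0,0,0,0.4;0,0,0.0025,0,0,0,0.4;0,0,0.0025,0,0,0,0.4"}}

```text
clock: 36.15
position: [0.4481, 0.3225, 0.0213]
tcp_rot: [-0.277, -3.129, 0.0]
force: [-0.2, -0.7, -1.4]
width: 0.562
grasp_force: 41.8
```

Call:
{"fn": "nudge_tcp", "kwargs": {"moves": "0,0,0.001,0,0,0,0.4;0,0,0.001,0,0,0,0.4"}}

```text
clock: 36.4
position: [0.4482, 0.3226, 0.0212]
tcp_rot: [0.277, 3.129, 0.0]
force: [-1.9, -1.4, 6.2]
width: 0.562
grasp_force: 45.3
```

Call:
{"fn": "nudge_tcp", "kwargs": {"moves": "0,0,-0.001,0,0,0,0.65;0,0,-0.001,0,0,0,0.7;0,0,-0.001,0,0,0,0.72;0,0,-0.001,0,0,0,0.72"}}

```text
clock: 36.9
position: [0.4481, 0.3226, 0.0213]
tcp_rot: [-0.276, -3.129, 0.0]
force: [-0.1, 0.2, -0.0]
width: 0.723
grasp_force: 0.0
```

Call:
{"fn": "nudge_tcp", "kwargs": {"moves": "0,0,-0.03,0,0,0,0.72;0,0,-0.08,0,0,0,0.72;0,0,-0.14,0,0,0,0.72;0,0,-0.2,0,0,0,0.72;0,0,-0.25,0,0,0,0.8"}}

```text
clock: 37.52
position: [0.4482, 0.3226, 0.274]
tcp_rot: [0.276, 3.128, 0.002]
force: [0.3, 0.5, -0.1]
width: 0.802
grasp_force: 0.0
```

```bash
python3 - <<'E'
from h import *
togo((.5425,.3066,.28),1.405)
S=capture("scene");T=capture("top")
a=np.hstack([cv2.resize(S["color"][140:250,440:550],(400,400)),cv2.resize(T["color"][220:330,80:190],(400,400))])
cv2.imwrite("pics/p11.png",a[:,:,::-1])
E
```

```text
t 37.52 pos [0.4482 0.3226 0.274 ] yawY 1.395 w 0.802 -> [-0.0957  0.0008 -0.0058]
rz tool -0.01 j6 0.8
```

View pics/p11.png

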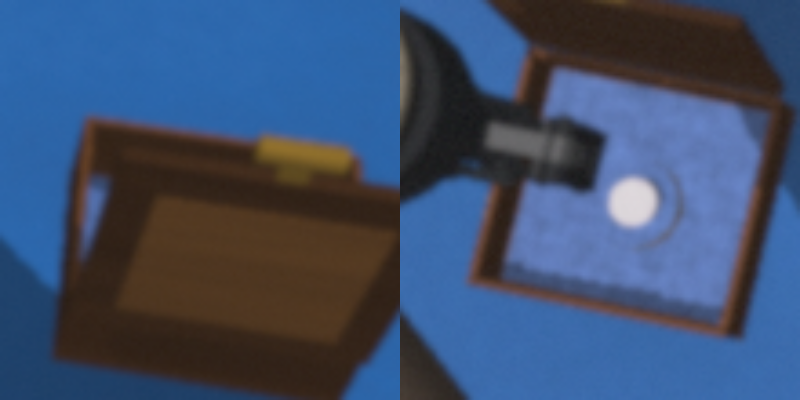

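The top view shows the medal flat inside the case at (632,203). Re-grip the bar.

Call:
{"fn": "nudge_tcp", "kwargs": {"moves": "-0.05,0,0,0,0,-0.01,0.8;-0.095,0.001,0,0,0,-0.01,0.8;-0.096,0.001,0,0,0,-0.01,0.8;-0.096,0.001,0.04,0,0,-0.01,0.8;-0.096,0.001,0.07,0,0,-0.01,0.8"}}

```text
clock: 38.25
position: [0.5419, 0.3067, 0.1996]
tcp_rot: [-0.261, -3.13, 0.001]
force: [-0.0, -0.4, 0.3]
width: 0.801
grasp_force: 0.0
```

Call:
{"fn": "nudge_tcp", "kwargs": {"moves": "0,0,0.008,0,0,0,0.8;0,0,0.008,0,0,0,0.8"}}

```text
clock: 38.5
position: [0.5422, 0.3068, 0.1936]
tcp_rot: [-0.26, -3.13, 0.0]
force: [0.2, 0.4, 0.9]
width: 0.798
grasp_force: 0.0
```

Call:
{"fn": "nudge_tcp", "kwargs": {"moves": "0,0,0,0,0,0,0.5;0,0,0,0,0,0,0.35;0,0,0,0,0,0,0.35;0,0,0,0,0,0,0.35", "force": 40}}

```text
clock: 39.0
position: [0.5435, 0.3036, 0.1958]
tcp_rot: [0.263, 3.127, -0.008]
force: [-0.3, -12.9, 8.4]
width: 0.408
grasp_force: 39.6
```

Call:
{"fn": "nudge_tcp", "kwargs": {"moves": "0.018,-0.002,-0.0026,0,0,0,0.35;0.036,-0.002,-0.003,0,0,0,0.35;0.0577,-0.002,-0.0004,0,0,0,0.35;0.0786,-0.002,0.0054,0,0,0,0.35;0.0985,-0.002,0.0143,0,0,0,0.35"}}

```text
clock: 39.62
position: [0.4453, 0.3209, 0.18]
tcp_rot: [0.261, 3.128, -0.0]
force: [3.7, -1.7, -1.5]
width: 0.401
grasp_force: 42.5
```

Call:
{"fn": "nudge_tcp", "kwargs": {"moves": "0.0183,0,0.0116,0,0,0,0.35;0.0347,0,0.0259,0,0,0,0.35;0.0487,0.001,0.0425,0,0,0,0.35;0.0601,0.001,0.061,0,0,0,0.35;0.0686,0.001,0.081,0,0,0,0.35"}}

```text
clock: 40.25
position: [0.3766, 0.3333, 0.0985]
tcp_rot: [-0.26, -3.131, -0.0]
force: [-0.6, -2.5, 2.3]
width: 0.407
grasp_force: 43.8
```

Call:
{"fn": "nudge_tcp", "kwargs": {"moves": "0,0,0,0,0,0,0.35"}}

```text
clock: 40.38
position: [0.3761, 0.3334, 0.0976]
tcp_rot: [-0.258, -3.128, 0.001]
force: [-5.2, -1.6, 2.0]
width: 0.403
grasp_force: 43.7
```

Call:
{"fn": "nudge_tcp", "kwargs": {"moves": "0.0035,0,0.012,0,0,0,0.35;0.0055,0,0.022,0,0,0,0.35;0.007,0,0.032,0,0,0,0.35;0.0077,0,0.04,0,0,0,0.35;0.0077,0,0.04,0,0,0,0.35"}}

```text
clock: 41.0
position: [0.3695, 0.3346, 0.0583]
tcp_rot: [-0.26, -3.129, 0.001]
force: [-5.3, -1.8, 0.6]
width: 0.406
grasp_force: 44.1
```

Call:
{"fn": "nudge_tcp", "kwargs": {"moves": "0,0,0.002,0,0,0,0.35;0,0,0.003,0,0,0,0.35;0,0,0.003,0,0,0,0.35"}}

```text
clock: 41.38
position: [0.3694, 0.3346, 0.0565]
tcp_rot: [-0.26, -3.129, -0.0]
force: [-8.3, -2.8, 7.7]
width: 0.404
grasp_force: 44.7
```

Call:
{"fn": "nudge_tcp", "kwargs": {"moves": "-0.003,0,0.002,0,0,0,0.35;-0.003,0,0.003,0,0,0,0.35;-0.003,0,0.003,0,0,0,0.35"}}

```text
clock: 41.75
position: [0.3701, 0.3346, 0.0556]
tcp_rot: [-0.259, -3.125, -0.004]
force: [-22.5, -5.5, 30.1]
width: 0.406
grasp_force: 47.0
```

Call:
{"fn": "nudge_tcp", "kwargs": {"moves": "0,0,0,0,0,0,0.5;0,0,0,0,0,0,0.7;0,0,-0.003,0,0,0,0.9;0,0,-0.003,0,0,0,0.9"}}

```text
clock: 42.25
position: [0.3737, 0.3344, 0.0553]
tcp_rot: [0.261, 3.13, 0.0]
force: [-0.2, 0.6, -0.9]
width: 0.899
grasp_force: 0.0
```

Call:
{"fn": "nudge_tcp", "kwargs": {"moves": "0,0,-0.03,0,0,0,0.9;0,0,-0.08,0,0,0,0.5;0,0,-0.08,0,0,0,0;0,0,-0.08,0,0,0,0;0,0,-0.08,0,0,0,0"}}

```text
clock: 42.88
position: [0.3727, 0.3336, 0.1337]
tcp_rot: [-0.261, -3.129, 0.003]
force: [-0.6, 0.2, -0.9]
width: 0.04
grasp_force: 0.0
```

```bash
python3 -c "
from h import *
togo((.392,.331,.09))"
```

```text
t 42.88 pos [0.3727 0.3336 0.1337] yawY 1.404 w 0.04 -> [-0.0195  0.0007  0.0437]
```

Call:
{"fn": "nudge_tcp", "kwargs": {"moves": "-0.02,0,0.02,0,0,0,0;-0.02,0,0.045,0,0,0,0;-0.02,0,0.058,0,0,0,0;-0.02,0,0.062,0,0,0,0;-0.02,0,0.062,0,0,0,0"}}

```text
clock: 43.5
position: [0.3929, 0.3309, 0.0732]
tcp_rot: [-0.261, -3.131, 0.0]
force: [-0.2, -0.2, 0.0]
width: -0.001
grasp_force: 0.0
```

Call:
{"fn": "nudge_tcp", "kwargs": {"moves": "0,0,0.001,0,0,0,0;0,0,0.002,0,0,0,0;0,0,0.002,0,0,0,0"}}

```text
clock: 43.88
position: [0.3933, 0.3312, 0.0717]
tcp_rot: [0.261, 3.13, 0.001]
force: [-0.1, 0.2, 3.3]
width: -0.001
grasp_force: 1.4
```

Contact comes at tip height about 0.0527, and the lid top should be at 0.053 when shut. Press a little more, retreat, and look at everything.

Call:
{"fn": "nudge_tcp", "kwargs": {"moves": "0,0,0.001,0,0,0,0;0,0,0.002,0,0,0,0;0,0,0.002,0,0,0,0"}}

```text
clock: 44.25
position: [0.3933, 0.3313, 0.0714]
tcp_rot: [0.261, 3.129, 0.003]
force: [-5.1, -3.1, 16.7]
width: 0.003
grasp_force: 8.4
```

Call:
{"fn": "nudge_tcp", "kwargs": {"moves": "0,0,-0.03,0,0,0,0;0,0,-0.09,0,0,0,0;0.03,-0.05,-0.15,0,0,0,0;0.09,-0.05,-0.16,0,0,0,0;0.15,-0.05,-0.16,0,0,0,0"}}

```text
clock: 44.88
position: [0.2437, 0.3053, 0.2306]
tcp_rot: [0.266, 3.128, 0.005]
force: [-0.1, 1.0, -0.5]
width: 0.001
grasp_force: 0.0
```

Call:
{"fn": "nudge_tcp", "kwargs": {"moves": "0,0,0,0,0,0,0;0,0,0,0,0,0,0;0,0,0,0,0,0,0;0,0,0,0,0,0,0"}}

```text
clock: 45.38
position: [0.245, 0.3052, 0.2283]
tcp_rot: [-0.264, -3.13, 0.001]
force: [0.6, 0.0, -0.1]
width: -0.002
grasp_force: 0.0
```

```bash
python3 - <<'E'
from h import *
S=capture("scene");T=capture("top")
print(manip.sense()["force"].round(1))
np.savez("T5.npz",**T)
a=np.vstack([cv2.resize(S["color"][150:350,220:560],(510,300)),cv2.resize(T["color"][130:325,90:410],(510,300))])
cv2.imwrite("pics/p12.png",a[:,:,::-1])
r=blob(T,(325,385,145,185),(0,0,60),(180,90,200));print(r[0],r[2],onz(T,r[0],.175))
r=blob(T,(270,305,140,190),(12,150,140),(28,255,255));print("ball",r[0],r[2],onz(T,r[0],.112))
E
```

```text
[-0.4 -0.6  0. ]
[355.52376238 160.07359736] 505.0 [ 0.64863983 -0.07713753  0.175     ]
ball [291.91521197 164.96009975] 200.5 [0.65358238 0.03625677 0.112     ]
```

View pics/p12.png

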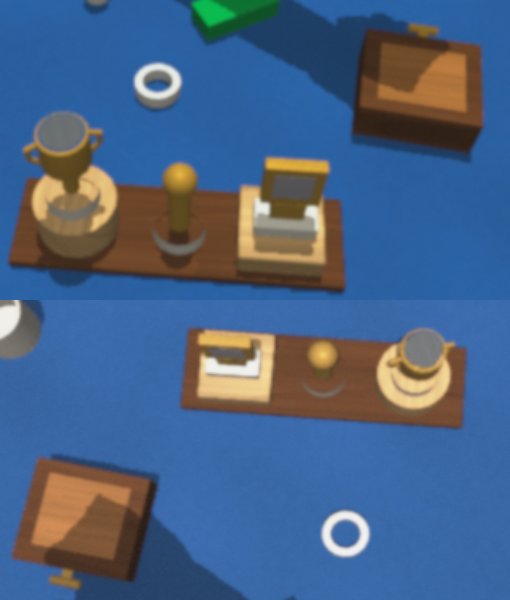

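All three awards stand upright on the board: cup (62,150), column (180,205), shield (292,195). The case lid is shut (415,85), and the robot is clear. Handing in.

```bash
python3 -c "
from rig import manip
print(manip.close_job())"
```

```text
the job is handed in; nothing more can be done
None
```

The job is handed in at about 45 s: cup, shield and column stand upright in their places, the medal lies flat in the case with the lid pressed shut, and the last pictures showed nothing out of place.

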